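# Slide the backing plate under the tacked bracket

### The arm

A 7-joint arm with a two-finger parallel gripper is mounted at the origin on the work surface. World frame = base frame: x ahead of the robot, y to its left, z up, the work surface at z = 0. Lengths are in m, angles in degrees, forces in N, time in s.
With the tool pointing down it reaches from about 0.4 to 0.875 m from the base axis. Payload 19.3 kg.
Tool frame: the origin (TCP) lies on the centre line of the jaws, within the pads' length; the fingertips stand env.tip_reach ahead of it and the grasp point (between the pads) lies 8 mm behind it (env.tip_reach is the distance from the TCP to the fingertips, in m); z points along the fingers, y is the line along which they close (so a half turn about z gives the same grasp; the last joint's range is limited). The gripper opens to 85 mm and grips with 20 to 120 N. Pads are 22 mm wide; open, the fingers measure 114 mm over their backs; the gripper's body (76 mm by 85 mm) begins 54 mm behind the grasp point. The pads swing forward as they close: fully open they stand 13 mm farther back than shut.
Start: joints at [68.228, 29.874, -2.08, 91.645, 1.215, 58.505, -6.463], TCP at [0.191, -0.595, 0.242] pointing down, gripper open.
Joint ranges: [-166.77, 166.77], [-17.47, 122.26], [-85.68, 81.53], [9.62, 139.38], [-72.42, 252.41], [9.2, 110.78], [-144.41, 144.41]. Speed limits (degrees/s): [108.29, 108.29, 136.94, 136.94, 172.46, 172.46, 172.46].

### API

Orientations are given as a 3x3 rotation matrix whose columns are the frame's x, y, z axes.
In Python, from rig import env, read_camera gives the robot as it stands.
- The arm moves only by the shell command python3 -m jog 'ROWS'. ROWS is a JSON object whose one key "steps" holds a list that holds one entry, the list of rows, each a list of 7 numbers: the turn, a rotation vector about the tool's x, y, z in degrees, then the shift along the tool's x, y, z in m, then the opening, from 0 (shut) to 1 (fully open). In form: {"steps": [[[ax, ay, az, x, y, z, claw], ...]]}. A call has exactly 10 rows; each row shifts and turns the commanded pose from where the row before left it, along the tool's axes as they then stand; what a row does not reach is not made up. A row lasts 1/8 s, in which the tool goes at most 62.5 mm and 10.7 degrees, less where a joint would pass 70% of its speed; a pose out of reach is approached as far as the arm can. A call is refused whole if a number of a shift passes 0.0625 or a number of a turn 10.7, either way. A call with a gripper value outside its range is refused whole. The fingers move at their own pace and stop on an object; the grip force is fixed at half the most. Time passes only in rows, so rows that do not move let the fingers close, or fill a call up. It gives the time, the measured TCP pose, the force, the opening and the grip force at its end, in the units of the state.
- env.read_state(): the state, without advancing time (a new reading comes with each control period).
- read_camera(name): name is "scene" or "top" or "wrist"; returns a dict with "img" (420x560x3 uint8, red, green, blue), "fovy" (degrees; the focal length in pixels is half the picture's height over the tangent of half this angle, whatever the lens; pixels are square), "cx", "cy" (the principal point, pixels), "cam_to_world" (4x4, takes a point from camera to world coordinates). Camera axes: x right, y up, looking along -z (the intrinsics and any distortion apply to the point x, -y, -z); pixel columns grow to the right and rows downward; lengths in m; the calibration is good to about 2 mm. A picture is of the moment at which its call begins. There is no depth.
- env.sign_off(): hands the job in; it is judged then, once.
The state is a dict: "t": time; "joint_positions": joint angles; "qd": joint speeds; "tau": joint torques, N m; "position": TCP position; "tool_rot": TCP orientation; "ft_force": force on the tool from outside, world axes, zero at the start; "wrist_torque": the same for the moment, N m; "gripper_width": finger opening in m; "finger_force": force on a finger pad.
Only numpy, scipy, OpenCV 4.12 (cv2) and the standard library are available. Lean on these libraries where they do the work, as an engineer would, in place of code of your own. Each camera call takes 0.05 s, during which the arm holds its last target. There are 200 camera calls.

### The job

Slide the flat aluminium backing plate along the table under the low steel bracket, pushing it with the fingertips, until the bracket's open seam lies over the plate's groove for its whole length and the plate sticks out about equally at both ends. Keep the plate flat on the table, never lifted or tipped, do not press hard on the bracket, which is only tacked and held by magnets, and leave the clamp, the hammer and the box frame where they are.

Things in the scene. Friction and masses are not known exactly. Their poses are not given: they have to be found in the camera images.
- backing_plate: flat aluminium weld-backing plate, loose on the table: 140 x 100 x 12 mm, 0.35 to 0.57 kg, too wide to grip. A groove 14 mm wide, 2 mm deep runs its whole length along the middle of the top face. Origin: centre of its underside; x along the groove, y across, z up; both ends alike. It may start off either end of the bracket
- bracket: low steel bridge fixed to the table, 90 mm long along x, 208 mm over its flanges (y). Two folded 3 mm sheets meet at an open seam (2 mm gap) along the middle of the flat top. Clear passage under it along x: 130 wide, 15 high, open at both ends; top at 18 mm. On each flange a magnet block, 41 mm high, 88 mm to the side of the seam. Origin: on the table under the seam's middle; x along the seam
- seam_end_a (a point): end of the seam at the bracket's +x end, at the underside of the top sheet: 45 mm from the bracket's origin, 15 mm above the table
- seam_end_b (a point): the other end of the seam, at the bracket's -x end, 45 mm from the bracket's origin, 15 mm above the table
- box_frame: bystander: welded rectangular steel frame, open at top and bottom, 90 x 70 mm and 58 mm high, standing on the table. Origin: centre of its underside
- hammer: bystander: hammer lying on the table, about 260 mm long. Origin: on the underside near the middle; x along the handle towards the head
- clamp: bystander: steel locking C-clamp lying flat on the table, about 240 mm long, 95 mm wide, 16 mm high. Origin: on the underside near the middle; x towards the jaws
There are look-alikes about, which are no part of the job. Leave any yellow look-alike of the bracket alone.

How it is judged (in metres and radians):
At the end, for the whole second after the job is handed in: The plate lies flat and at rest under the bracket; both ends of the seam are over the groove (within 7 mm of its middle line); the plate's middle is within 10 mm of the seam's middle along the seam, so it sticks out 15 to 35 mm at each end; the bystanders are within 15 mm of where they were (y of seam_end_a in the frame of backing_plate between -0.007 and 0.007 m and y of seam_end_b in the frame of backing_plate between -0.007 and 0.007 m and x of backing_plate in the frame of bracket between -0.01 and 0.01 m and height (world z) of backing_plate below 0.003 m and angle between backing_plate's own z axis and vertical below 0.03 rad and linear speed of backing_plate below 0.01 m/s and distance of each of box_frame, hammer, clamp from where it was at the start of the episode below 0.015 m); the robot touches nothing.
It fails at once if the plate is lifted off the table (its middle more than 6 mm up) (height (world z) of backing_plate above 0.006 m).
It fails at once if the plate is tipped by more than about 4 degrees (angle between backing_plate's own z axis and vertical above 0.07 rad).
It fails at once if the bracket is pressed or knocked with more than 15 N (contact force between anything else and bracket above 15 N).
It fails at once if the box frame, the hammer or the clamp is moved by more than 15 mm (distance of any of box_frame, hammer, clamp from where it was at the start of the episode above 0.015 m).
It also fails if it takes over 64 s, if anything falls off the work surface, if the arm or the gripper's body presses on something with over 40 N, if the wrist force passes 120 N, or if a joint passes its speed limit or range.

## Working session

There is one attempt and no reset: what is moved stays moved. The work goes in short steps, Python scripts to look and compute and a shell command to move; the robot and the scene stay as the last step left them, time stands still between calls to the robot, and variables do not carry over. Pictures are saved under pics/ and viewed, at most 10 in all, crops included, and the job is handed in when it is done.

```bash
mkdir -p pics; ls; python3 - <<'E'
from rig import env, read_camera
import cv2, numpy as np
for n in ("scene","top"):
    c=read_camera(n); cv2.imwrite(f"pics/{n}0.png",c["img"][:,:,::-1]); print(n,c["fovy"],c["cx"],c["cy"],np.round(c["cam_to_world"],4).tolist(),[k for k in c])
    np.save(f"pics/{n}0.npy",c["img"])
s=env.read_state(); print(s["t"],s["position"],np.round(s["tool_rot"],3).tolist(),env.tip_reach,s["gripper_width"],s["ft_force"])
E
```

```text
pics
scene 44.01787356279764 273.7871981415871 208.1669245942577 [[-0.4961, -0.6142, 0.6137, 1.3477], [0.8681, -0.363, 0.3385, 0.4727], [0.0149, 0.7007, 0.7133, 1.0158], [0.0, 0.0, 0.0, 1.0]] ['img', 'fovy', 'cx', 'cy', 'cam_to_world']
top 49.4849554081062 280.34898171026975 208.0162953975159 [[-0.0022, 0.9807, -0.1954, 0.2733], [-0.9998, -0.0058, -0.0177, 0.0075], [-0.0185, 0.1953, 0.9806, 1.2387], [0.0, 0.0, 0.0, 1.0]] ['img', 'fovy', 'cx', 'cy', 'cam_to_world']
0.1 [ 0.19040948 -0.59500195  0.24180556] [[0.952, 0.305, -0.0], [0.305, -0.952, 0.001], [-0.0, -0.001, -1.0]] 0.011 0.0856580286415072 [ 0.01809005 -0.6875026  -0.0216794 ]
```

View pics/top0.png

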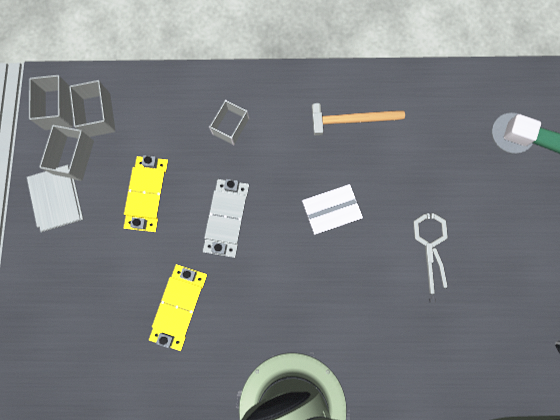

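View pics/scene0.png

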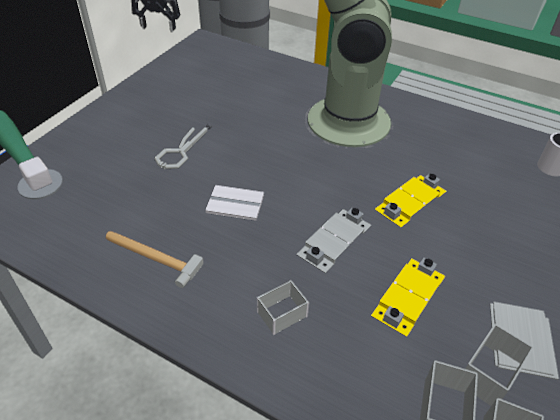

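The true bracket is the grey one, at top (226,218) and scene (335,238). The two others, at top (145,194) and (178,307), are yellow look-alikes. The loose grooved plate is at top (332,209). The stack at (52,198) is not grooved and is stacked. Next I'll confirm in a crop and measure.

```bash
cat > h.py <<'E'
import cv2, numpy as np
from scipy.optimize import least_squares
from rig import env, read_camera
def ray(c,uv,z):
    f=c["img"].shape[0]/2/np.tan(np.radians(c["fovy"]/2)); T=c["cam_to_world"]
    uv=np.atleast_2d(uv).astype(float)
    d=np.c_[(uv[:,0]-c["cx"])/f,-(uv[:,1]-c["cy"])/f,-np.ones(len(uv))]@T[:3,:3].T
    return (T[:3,3]+d*((z-T[2,3])/d[:,2])[:,None])[:,:2]
def proj(c,P):
    f=c["img"].shape[0]/2/np.tan(np.radians(c["fovy"]/2)); T=c["cam_to_world"]
    q=(np.atleast_2d(P)-T[:3,3])@T[:3,:3]
    return np.c_[c["cx"]-f*q[:,0]/q[:,2],c["cy"]+f*q[:,1]/q[:,2]]
def quad(mask):
    k=max(cv2.findContours(mask,cv2.RETR_EXTERNAL,cv2.CHAIN_APPROX_NONE)[0],key=cv2.contourArea)
    return k[:,0,:].astype(float)
def rectfit(pts,a,b,x0):
    """pose (x,y,th) of an a x b rectangle whose outline passes through pts (m)"""
    def r(p):
        R=np.array([[np.cos(p[2]),-np.sin(p[2])],[np.sin(p[2]),np.cos(p[2])]])
        q=np.abs((pts-p[:2])@R)-[a/2,b/2]
        return np.where(q.max(1)<0,q.max(1),np.hypot(*np.maximum(q,0).T))
    s=least_squares(r,x0,loss="soft_l1",f_scale=.001); return s.x,np.sqrt(np.mean(r(s.x)**2))
E
python3 - <<'E'
from h import *
for n,pb,bb in (("top",(290,175,375,245),(195,172,255,262)),("scene",(195,175,275,230),(290,195,375,278))):
    c=read_camera(n); im=c["img"]; hsv=cv2.cvtColor(im,cv2.COLOR_RGB2HSV)
    for nm,(x0,y0,x1,y1),th,dims,z in (("plate",pb,125,(.14,.1),.012),("bracket",bb,125,(.09,.208),.008)):
        m=np.zeros(im.shape[:2],np.uint8); m[y0:y1,x0:x1]=(hsv[y0:y1,x0:x1,2]>th)*255
        m=cv2.morphologyEx(m,cv2.MORPH_CLOSE,np.ones((9,9)))
        k=quad(m); w=ray(c,k,z); 
        box=cv2.minAreaRect(w.astype(np.float32))
        best=min((rectfit(w,*dims,[*w.mean(0),a]) for a in np.linspace(-1.57,1.57,13)),key=lambda s:s[1])
        print(n,nm,np.round(best[0],4),np.degrees(best[0][2]).round(1),"rms",best[1].round(4),"box",np.round(box[1],3),len(k))
    if n=="top": cv2.imwrite("pics/crop.png",cv2.resize(im[165:270,190:380,::-1],None,fx=4,fy=4,interpolation=cv2.INTER_CUBIC))
E
```

```text
top plate [ 0.5151 -0.1111 -1.2417] -71.1 rms 0.0009 box [0.103 0.144] 164
top bracket [0.4947 0.1824 1.3997] 80.2 rms 0.0014 box [0.095 0.214] 209
scene plate [ 0.5164 -0.1084  1.907 ] 109.3 rms 0.0038 box [0.113 0.143] 152
scene bracket [0.4937 0.1786 1.404 ] 80.4 rms 0.0053 box [0.098 0.23 ] 169
```

View pics/crop.png

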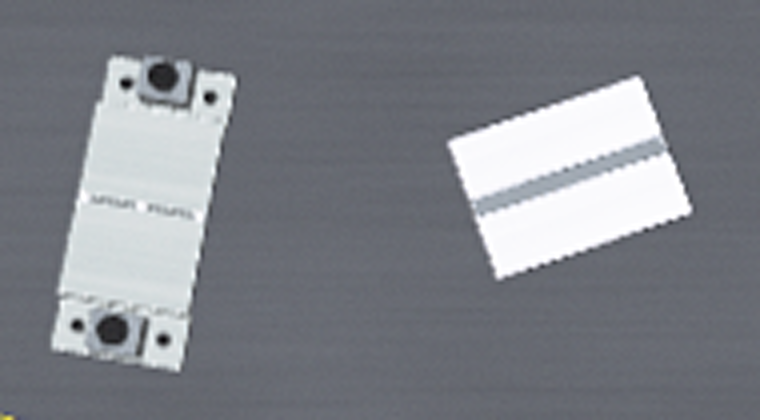

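The crop confirms it. The grey bracket's seam runs from crop (84,199) to (200,215), with magnets at both flanges. The plate's groove runs from (475,208) to (660,145). The pushing side is the plate's right-hand end (world -y). I'll move over behind it now and refine the seam position at the same time.

```bash
python3 -m jog '{"steps": [[[0,0,0,0.046,-0.0252,0,1],[0,0,0,0.046,-0.0252,0,1],[0,0,0,0.046,-0.0252,0,1],[0,0,0,0.046,-0.0252,0,1],[0,0,0,0.046,-0.0252,0,1],[0,0,0,0.046,-0.0252,0,1],[0,0,0,0.046,-0.0252,0,0.5],[0,0,0,0.046,-0.0252,0,0.5],[0,0,0,0.046,-0.0252,0,0.5],[0,0,0,0.046,-0.0252,0,0.5]]]}'
python3 -m jog '{"steps": [[[0,0,-9.1,0,0,0.01,0.5],[0,0,-9.1,0,0,0.01,0.5],[0,0,-9.1,0,0,0.01,0.5],[0,0,-9.1,0,0,0.01,0.5],[0,0,-9.1,0,0,0.01,0.5],[0,0,-9.1,0,0,0.01,0.5],[0,0,-9.1,0,0,0.01,0.5],[0,0,-9.1,0,0,0.01,0.5],[0,0,-9.1,0,0,0.01,0.5],[0,0,-9.1,0,0,0.01,0.5]]]}'
python3 - <<'E'
from h import *
c=read_camera("top"); c["img"]=np.load("pics/top0.npy")
g=cv2.cvtColor(c["img"],cv2.COLOR_RGB2GRAY).astype(float)
# seam: darkest sub-pixel row per column inside the top sheet
P=[]
for u in range(213,240):
    v=np.arange(211,223); w=np.maximum(np.median(g[205:229,u])-g[211:223,u],0)
    if w.max()>20: P.append((u,(w*v).sum()/w.sum()))
P=np.array(P); W=ray(c,P,.017); vx,vy,_,_=cv2.fitLine(W.astype(np.float32),cv2.DIST_HUBER,0,.01,.01).ravel()
print("seam",W.mean(0),W.min(0),W.max(0),np.degrees(np.arctan2(vy,vx)),len(P))
# predicted top-face corners at fitted pose vs. picture, groove line of the plate
for nm,(x,y,t) in dict(fit=(.4947,.1824,np.radians(80.2))).items():
    R=np.array([[np.cos(t),-np.sin(t)],[np.sin(t),np.cos(t)]])
    print("seam ends px",proj(c,np.c_[([x,y]+np.array([[.045,0],[-.045,0],[0,0]])@R.T),[.018]*3]).round(1).tolist(),
     "flange corners px",proj(c,np.c_[([x,y]+np.array([[.045,.104],[.045,-.104],[-.045,.104],[-.045,-.104]])@R.T),[.003]*4]).round(1).tolist())
s=env.read_state(); print(s["t"],s["position"],np.round(s["tool_rot"],3).tolist(),env.tip_reach,s["gripper_width"])
w=read_camera("wrist"); cv2.imwrite("pics/w1.png",w["img"][:,:,::-1])
E
```

```text
t: 1.45
position: [0.5528, -0.2137, 0.2423]
tool_rot: [[0.952, 0.305, -0.0], [0.305, -0.952, -0.0], [-0.0, 0.0, -1.0]]
ft_force: [0.7, -1.3, -0.2]
gripper_width: 0.0427
finger_force: 0.0
t: 2.7
position: [0.5517, -0.215, 0.1418]
tool_rot: [[-0.326, 0.945, -0.0], [0.945, 0.326, 0.0], [0.0, -0.0, -1.0]]
ft_force: [0.2, -0.0, -0.3]
gripper_width: 0.0425
finger_force: 0.0
seam [0.49508982 0.18077595] [0.48932054 0.14783292] [0.50034733 0.21375992] 80.50129 22
seam ends px [[208.2, 213.5], [240.5, 218.9], [224.3, 216.2]] flange corners px [[201.6, 251.6], [216.5, 178.6], [234.0, 257.1], [247.9, 183.7]]
2.75 [ 0.55111477 -0.21505714  0.14057596] [[-0.334, 0.943, -0.002], [0.943, 0.334, 0.001], [0.001, -0.001, -1.0]] 0.011 0.0426154735258788
```

```bash
python3 -m jog '{"steps": [[[0,0,0,0,0,0.0145,0.5],[0,0,0,0,0,0.0145,0.5],[0,0,0,0,0,0.0145,0.5],[0,0,0,0,0,0.0145,0.5],[0,0,0,0,0,0.0145,0.5],[0,0,0,0,0,0.0145,0.5],[0,0,0,0,0,0.0145,0.5],[0,0,0,0,0,0.0145,0.5],[0,0,0,0,0,0.004,0.5],[0,0,0,0,0,0.004,0.5]]]}'
python3 - <<'E'
from h import *
c=read_camera("scene"); cv2.imwrite("pics/s1.png",cv2.resize(c["img"][140:240,160:310,::-1],None,fx=5,fy=5,interpolation=cv2.INTER_CUBIC))
E
```

```text
t: 4.05
position: [0.552, -0.215, 0.0182]
tool_rot: [[-0.321, 0.947, 0.0], [0.947, 0.321, -0.0], [-0.0, 0.0, -1.0]]
ft_force: [0.6, -0.0, -0.8]
gripper_width: 0.0428
finger_force: 0.0
```

View pics/s1.png

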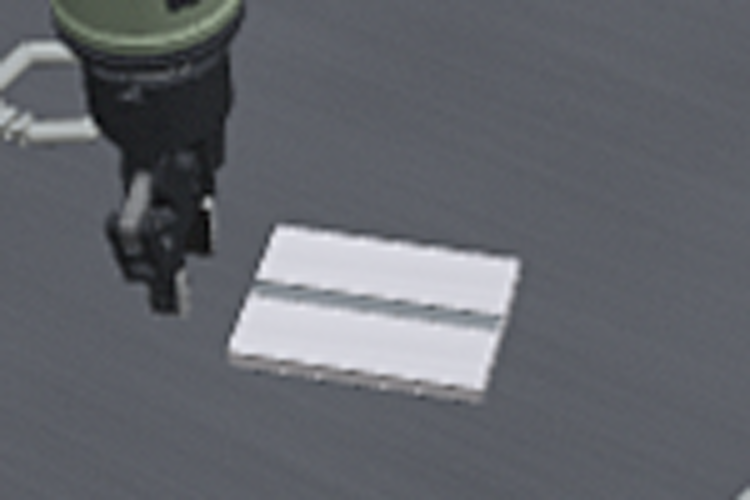

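The crop shows the two half-open fingers standing upright just left of the plate, near (170,290), about 30 mm behind its rear edge. I'll probe down gently to get the fingertip height.

```bash
python3 -m jog '{"steps": [[[0,0,0,0,0,0.0006,0.5],[0,0,0,0,0,0.0006,0.5],[0,0,0,0,0,0.0006,0.5],[0,0,0,0,0,0.0006,0.5],[0,0,0,0,0,0.0006,0.5],[0,0,0,0,0,0.0006,0.5],[0,0,0,0,0,0.0006,0.5],[0,0,0,0,0,0,0.5],[0,0,0,0,0,0,0.5],[0,0,0,0,0,0,0.5]]]}'
```

```text
t: 5.35
position: [0.5518, -0.215, 0.0141]
tool_rot: [[-0.321, 0.947, 0.0], [0.947, 0.321, 0.0], [0.0, 0.0, -1.0]]
ft_force: [-0.1, -0.0, -0.1]
gripper_width: 0.0424
finger_force: 0.0
```

```bash
python3 -m jog '{"steps": [[[0,0,0,0,0,0.0005,0.5],[0,0,0,0,0,0.0005,0.5],[0,0,0,0,0,0.0005,0.5],[0,0,0,0,0,0.0005,0.5],[0,0,0,0,0,0.0005,0.5],[0,0,0,0,0,0.0005,0.5],[0,0,0,0,0,0,0.5],[0,0,0,0,0,0,0.5],[0,0,0,0,0,0,0.5],[0,0,0,0,0,0,0.5]]]}'
```

```text
t: 6.6
position: [0.5518, -0.215, 0.0111]
tool_rot: [[-0.321, 0.947, 0.0], [0.947, 0.321, 0.0], [0.0, 0.0, -1.0]]
ft_force: [0.2, 0.1, 0.0]
gripper_width: 0.0423
finger_force: 0.0
```

Still no contact, so the tips sit a few mm above the table, which is a good push height. Next: approach and straight push of 70 mm.

```bash
python3 -m jog '{"steps": [[[0,0,0,0.008,0,0,0.5],[0,0,0,0.008,0,0,0.5],[0,0,0,0.006,0,0,0.5],[0,0,0,0.006,0,0,0.5],[0,0,0,0.007,0,0,0.5],[0,0,0,0.007,0,0,0.5],[0,0,0,0.007,0,0,0.5],[0,0,0,0.007,0,0,0.5],[0,0,0,0.007,0,0,0.5],[0,0,0,0.007,0,0,0.5]]]}'
cat >> h.py <<'E'
B=np.array([.495,.181,np.radians(80.4)])
def plate(save=None,x1=375,us=None):
    """plate pose from the top camera: fit on visible outline at z=.012"""
    c=read_camera("top"); im=c["img"]
    if save: cv2.imwrite(save,cv2.resize(im[165:270,190:380,::-1],None,fx=4,fy=4,interpolation=cv2.INTER_CUBIC))
    v=cv2.cvtColor(im,cv2.COLOR_RGB2HSV)[:,:,2]; m=np.zeros_like(v); m[150:270,190:x1]=(v[150:270,190:x1]>125)*255
    if us: m[:,:us]=0
    m=cv2.morphologyEx(m,cv2.MORPH_CLOSE,np.ones((5,5)))
    return c,m
def report(p):
    d=p[:2]-B[:2]; h=np.array([np.cos(B[2]),np.sin(B[2])]); r=np.array([h[1],-h[0]])
    print("plate",np.round(p[:2],4),"head",np.degrees(p[2])%180,"| along bracket",round(d@h,4),"right",round(d@r,4),"dhead",(np.degrees(p[2]-B[2])+90)%180-90)
    s=env.read_state(); t=s["position"][:2]-p[:2]; H=np.array([np.cos(p[2]),np.sin(p[2])])
    print("tool rel plate along",round(t@H,4),"right",round(t@np.array([H[1],-H[0]]),4),"t",s["t"],"z",s["position"][2],s["ft_force"].round(1))
E
python3 - <<'E'
from h import *
c,m=plate("pics/p1.png",us=252)
w=ray(c,quad(m),.012); p,e=min((rectfit(w,.14,.1,[*w.mean(0),np.radians(a)]) for a in (75,90,105)),key=lambda s:s[1]); print(e); report(p)
E
```

```text
t: 7.85
position: [0.5292, -0.1483, 0.0111]
tool_rot: [[-0.321, 0.947, 0.0], [0.947, 0.321, -0.0], [-0.0, 0.0, -1.0]]
ft_force: [1.3, -2.4, 0.5]
gripper_width: 0.0424
finger_force: 1.2
0.0015814064033351143
plate [ 0.5017 -0.0714] head 108.55591092677172 | along bracket -0.2478 right 0.0487 dhead 28.155910926771696
tool rel plate along -0.0806 right 0.0017 t 7.9 z 0.011116862630179957 [ 0.3 -0.2 -0.2]
```

View pics/p1.png

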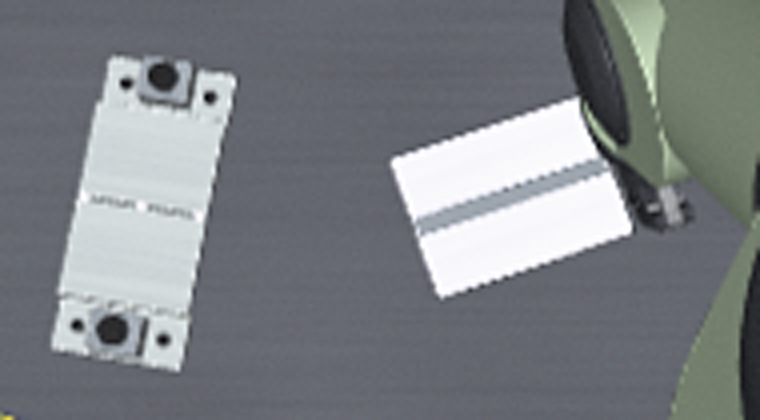

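It works: the plate slid without turning and sits flush with the fingers (rear edge at crop (620,200)). Next is the arc, about 28 degrees clockwise with a radius of about 0.38 m.

```bash
python3 -m jog '{"steps": [[[0,0,0,0.008,0,0,0.5],[0,0,1.255,0.0083,-0.0018,0,0.5],[0,0,1.255,0.0083,-0.0018,0,0.5],[0,0,1.255,0.0083,-0.0018,0,0.5],[0,0,1.255,0.0083,-0.0018,0,0.5],[0,0,1.255,0.0083,-0.0018,0,0.5],[0,0,1.255,0.0083,-0.0018,0,0.5],[0,0,1.255,0.0083,-0.0018,0,0.5],[0,0,1.255,0.0083,-0.0018,0,0.5],[0,0,1.255,0.0083,-0.0018,0,0.5]]]}'
python3 - <<'E'
from h import *
c,m=plate("pics/p2.png",us=252,x1=350)
w=ray(c,quad(m),.012); p,e=min((rectfit(w,.14,.1,[*w.mean(0),np.radians(a)]) for a in (75,90,105)),key=lambda s:s[1]); print(e); report(p); print(env.read_state()["tool_rot"][:,0])
E
```

```text
t: 9.15
position: [0.4931, -0.072, 0.0111]
tool_rot: [[-0.128, 0.992, -0.0], [0.992, 0.128, 0.0], [0.0, -0.0, -1.0]]
ft_force: [1.0, -2.6, -0.9]
gripper_width: 0.0424
finger_force: 1.1
0.006309725105957924
plate [0.4811 0.0094] head 96.92710310535841 | along bracket -0.1715 right 0.0149 dhead 16.527103105358407
tool rel plate along -0.081 right 0.0019 t 9.2 z 0.011105317191595934 [-0.1  0.4 -0. ]
[-1.28180307e-01  9.91750631e-01  7.02860063e-04]
```

```bash
python3 -m jog '{"steps": [[[0,0,1.413,0.0086,-0.002,0,0.5],[0,0,1.413,0.0086,-0.002,0,0.5],[0,0,1.413,0.0086,-0.002,0,0.5],[0,0,1.413,0.0086,-0.002,0,0.5],[0,0,1.413,0.0086,-0.002,0,0.5],[0,0,1.413,0.0086,-0.002,0,0.5],[0,0,1.413,0.0086,-0.002,0,0.5],[0,0,1.413,0.0086,-0.002,0,0.5],[0,0,0,0,0,0,0.5],[0,0,0,0,0,0,0.5]]]}'
python3 - <<'E'
from h import *
c,m=plate("pics/p3.png",us=249,x1=330)
p=env.read_state(); t=np.arctan2(*p["tool_rot"][[1,0],0]); h=np.array([np.cos(t),np.sin(t)]); r=np.array([h[1],-h[0]])
report(np.r_[p["position"][:2]+.081*h-.0017*r,t])
E
```

```text
t: 10.45
position: [0.4745, -0.0046, 0.0111]
tool_rot: [[0.067, 0.998, 0.0], [0.998, -0.067, 0.0], [0.0, 0.0, -1.0]]
ft_force: [-0.3, -0.4, -0.2]
gripper_width: 0.0426
finger_force: 0.0
plate [0.4782 0.0762] head 86.15147625689099 | along bracket -0.1062 right 0.0009 dhead 5.751476256890982
tool rel plate along -0.081 right 0.0017 t 10.5 z 0.011097486450975396 [0.  0.7 0.2]
```

View pics/p3.png

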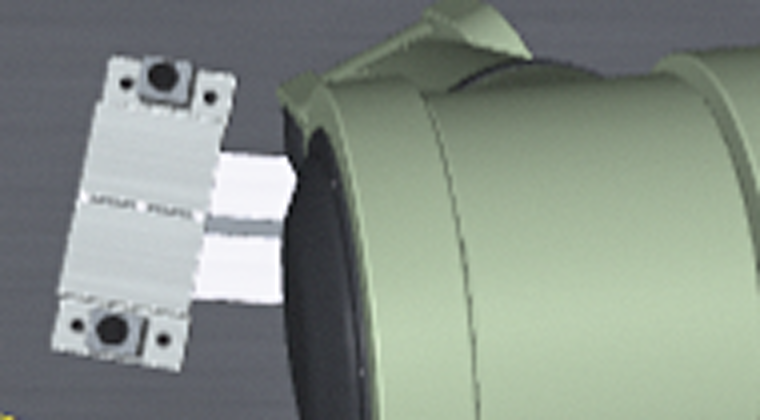

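The plate's front is under the bracket. The groove runs from crop (207,222) to (280,229) and the seam ends near (200,215). I'll measure the groove against the seam before continuing.

```bash
cat >> h.py <<'E'
def groove(u0,u1,v0,v1):
    """groove centre line from top camera columns u0..u1, rows v0..v1; gives offset/heading relative to the bracket"""
    c=read_camera("top"); g=cv2.cvtColor(c["img"],cv2.COLOR_RGB2GRAY).astype(float); P=[];E=[]
    for u in range(u0,u1):
        col=g[v0:v1,u]; w=np.maximum(np.median(col)-30-col,0); P.append((u,(w*np.arange(v0,v1)).sum()/w.sum()))
    W=ray(c,P,.011); vx,vy,x,y=cv2.fitLine(W.astype(np.float32),cv2.DIST_HUBER,0,.01,.01).ravel()
    t=np.arctan2(vy,vx)%np.pi; h=np.array([np.cos(B[2]),np.sin(B[2])]); r=np.array([h[1],-h[0]]); d=(W-B[:2])
    print("groove: along",(d@h)[[0,-1]].round(4),"right",(d@r)[[0,-1]].round(4),"head",np.degrees(t))
E
python3 - <<'E'
from h import *
groove(244,259,209,236)
c=read_camera("top"); g=cv2.cvtColor(c["img"],cv2.COLOR_RGB2GRAY)
print(g[200:245,250].tolist())
E
```

```text
groove: along [-0.053  -0.0913] right [-0.003   0.0005] head 87.28251
[99, 93, 89, 178, 240, 246, 245, 245, 245, 245, 244, 243, 244, 244, 245, 246, 245, 245, 244, 215, 150, 154, 155, 154, 224, 247, 244, 245, 245, 246, 244, 243, 243, 245, 244, 245, 246, 245, 247, 233, 153, 93, 98, 98, 101]
```

```bash
python3 -m jog '{"steps": [[[0,0,1.44,0.0075,-0.002,0,0.5],[0,0,1.44,0.0075,-0.002,0,0.5],[0,0,1.44,0.0075,-0.002,0,0.5],[0,0,1.44,0.0075,-0.002,0,0.5],[0,0,0,0.0075,0,0,0.5],[0,0,0,0.0075,0,0,0.5],[0,0,0,0.0075,0,0,0.5],[0,0,0,0.0075,0,0,0.5],[0,0,0,0.007,0,0,0.5],[0,0,0,0,0,0,0.5]]]}'
python3 - <<'E'
from h import *
c,m=plate("pics/p4.png",us=249,x1=330)
p=env.read_state(); t=np.arctan2(*p["tool_rot"][[1,0],0]); h=np.array([np.cos(t),np.sin(t)]); r=np.array([h[1],-h[0]])
report(np.r_[p["position"][:2]+.081*h-.0017*r,t])
E
```

```text
t: 11.85
position: [0.4759, 0.0633, 0.0111]
tool_rot: [[0.166, 0.986, 0.0], [0.986, -0.166, 0.0], [0.001, 0.0, -1.0]]
ft_force: [-0.3, 0.2, -0.4]
gripper_width: 0.0427
finger_force: 0.0
plate [0.4876 0.143 ] head 80.41862435563694 | along bracket -0.0387 right -0.0009 dhead 0.018624355636916334
tool rel plate along -0.081 right 0.0017 t 11.9 z 0.011124553326035787 [1.  0.1 0.3]
```

View pics/p4.png

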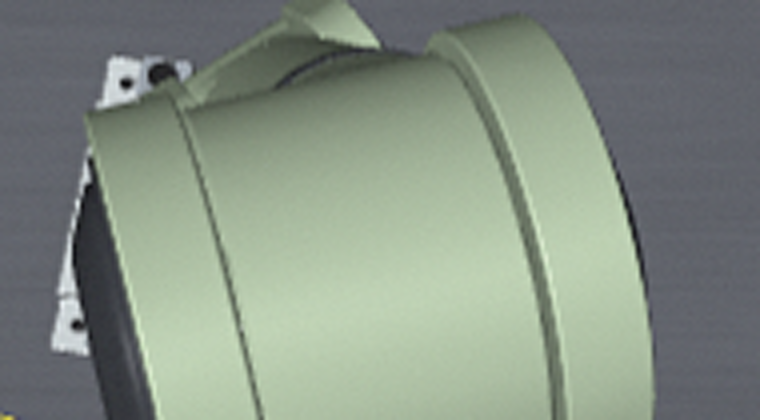

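The arm hides the plate in this view (only the bracket's left edge shows, around (70,280)), but the tool-to-plate relation has held well. I'll push slightly short of the goal, retreat and look.

```bash
python3 -m jog '{"steps": [[[0,0,0,0.006,0,0,0.5],[0,0,0,0.006,0,0,0.5],[0,0,0,0.006,0,0,0.5],[0,0,0,0.006,0,0,0.5],[0,0,0,0.006,0,0,0.5],[0,0,0,0.004,0,0,0.5],[0,0,0,0.002,0,0,0.5],[0,0,0,0,0,0,0.5],[0,0,0,-0.01,0,0,0.5],[0,0,0,-0.02,0,0,0.5]]]}'
python3 -m jog '{"steps": [[[0,0,0,-0.03,0,0,0.5],[0,0,0,-0.03,0,0,0.5],[0,0,0,-0.04,0,0,0.5],[0,0,0,-0.04,0,-0.03,0.5],[0,0,0,-0.04,0,-0.03,0.5],[0,0,0,-0.04,0,-0.03,0.5],[0,0,0,-0.04,0,-0.03,0.5],[0,0,0,-0.04,0,0,0.5],[0,0,0,0,0,0,0.5],[0,0,0,0,0,0,0.5]]]}'
python3 - <<'E'
from h import *
c,m=plate("pics/p5.png",us=239,x1=280)
c=read_camera("top"); cv2.imwrite("pics/p5.png",cv2.resize(c["img"][160:280,180:280,::-1],None,fx=5,fy=5,interpolation=cv2.INTER_CUBIC))
E
```

```text
t: 13.15
position: [0.4767, 0.0681, 0.0111]
tool_rot: [[0.166, 0.986, 0.0], [0.986, -0.166, 0.0], [0.0, 0.0, -1.0]]
ft_force: [0.5, -0.9, 0.4]
gripper_width: 0.0423
finger_force: 0.0
t: 14.4
position: [0.4262, -0.2273, 0.1309]
tool_rot: [[0.167, 0.986, -0.0], [0.986, -0.167, 0.0], [0.0, -0.0, -1.0]]
ft_force: [-0.3, 0.6, -0.1]
gripper_width: 0.0428
finger_force: 0.0
```

View pics/p5.png

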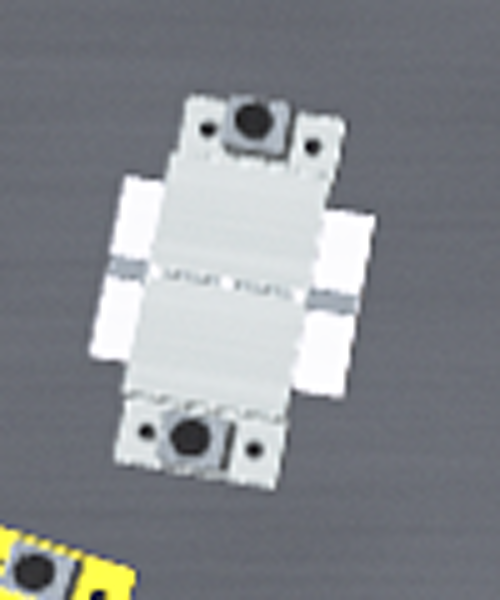

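The plate sits under the bracket. The groove shows at the left end (108–148,268) and the right end (307–358,300), in line with the seam (165,275)–(300,293), and the stick-outs are about 22 and 28 mm. A final numeric check follows.

```bash
python3 - <<'E'
from h import *
groove(203,208,205,228); groove(243,250,208,234)
c=read_camera("top"); h=np.array([np.cos(B[2]),np.sin(B[2])])
# plate corners (crop px, /5 + 180,160), compared with bracket outline corners at flange height
q=np.array([[124,175],[90,357],[376,214],[344,397]])/5-.4+[180,160]
w=ray(c,q,.012); d=w.mean(0)-B[:2]; r=np.array([h[1],-h[0]])
print("plate centre along",d@h,"right",d@r)
k=ray(c,np.array([[186,95],[346,118],[115,464],[277,488]])/5-.4+[180,160],.003).mean(0)-B[:2]
print("bracket centre vs assumed: along",k@h,"right",k@r)
a=np.load("pics/top0.npy").astype(int); df=np.abs(c["img"].astype(int)-a).max(2)
for n,(x0,y0,x1,y1) in dict(frame=(200,95,255,148),hammer=(305,95,412,142),clamp=(408,205,455,305)).items(): print(n,(df[y0:y1,x0:x1]>40).sum())
E
```

```text
groove: along [0.0624 0.0511] right [0.0005 0.0002] head 78.455475
groove: along [-0.0497 -0.0672] right [-0.0002 -0.0046] head 67.34125
plate centre along -0.0030288108168609897 right 0.00015607567806997242
bracket centre vs assumed: along -0.0008579140152000346 right -0.0004494285144202588
frame 0
hammer 0
clamp 1165
```

The plate is about 2 mm short of centre along the seam and less than 1 mm off across it, well within tolerance. The clamp's picture difference is the arm standing in front of it; the tool never went low near the clamp.

```bash
python3 -c "
from rig import env
print(env.sign_off())"
```

```text
the job is handed in; nothing more can be done
None
```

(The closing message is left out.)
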